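# Shut off the burner and hang the boiling basket to drain

### The job

The boiling is finished: first turn the burner's knob clockwise all the way to its stop (off). Then lift the boiling basket off the burner by its hoop handle and hang it by that handle across both prongs of the hook on the drain stand, leaving it hanging still and upright over the tray. Leave the other things on the counter where they are.

Things in the scene. Friction and masses are not known exactly. Their poses are not given: they have to be found in the camera images.
- knob_grip (a point): Grip point of the hob's only knob: black disc 60 mm across with a grip bar 57 mm long, 14 mm wide, 32 mm high. The point is on its vertical axis, 37 mm above the hob's flat top, 7 mm below the bar's top. x along the bar (turns with it), y across it, z up. A white mark lies on the bar's -x half; at off the bar runs along the hob's long side, mark away from the robot.
- knob (a joint): Angle of the burner knob in rad: 0 = full flame, grows as it turns clockwise seen from above, 1.57 = its end stop (off).
- hob: Steel single-burner gas hob, fixed, 340 mm (x) by 260 mm (y); flat steel top 60 mm above the counter, over it a black grate whose top is at 85 mm. Origin at the centre of its underside, z up. The knob stands at x = -125 mm, y = 0 (the end nearest the robot), the middle of the burner at x = +45 mm, y = 0.
- basket: Loose boiling basket on the grate, perforated metal, about 0.3 kg: open box 110 mm (x) by 130 mm (y) by 80 mm high, with a rigid upright hoop handle over its middle, in the y-z plane: two legs at y = +-68 mm and a level bar 142 mm long (y), 10 mm thick (x), 12 mm high. Clear space in the hoop 130 mm wide, 79 mm from rim to bar. Origin at the centre of its underside, z up.
- handle (a point): Centre of the bar of the basket's hoop handle (165 mm above the basket's underside); x across the bar (10 mm thick), y along the bar, z up.
- stand: Steel drain stand, fixed: drip tray 160 mm wide, 18 mm high, from x = -120 to +150 mm; post 18 mm (x) by 30 mm (y) at x = +125 mm, 235 mm tall, from whose top a two-pronged hook points to -x (towards the robot). Origin on the counter right below hook, z up.
- hook (a point): Middle of the hook's seat, 235 mm above the counter, midway between the prongs, level with their upper sides. x towards the post, y across the prongs, z up. Prongs: level round bars 10 mm thick along x at y = +-32 mm (54 mm clear between them), from the post to x = -50 mm, there turned up; tips end 22 mm above the seat. A handle bar on both prongs has its centre 6 mm above the seat.
- jar: Loose low glass jar with a steel cap, 56 mm diameter, 85 mm high, between hob and stand. Bystander. Origin at the centre of its underside.
- oil: Loose amber bottle, 64 mm diameter, 200 mm high, on the right side of the counter (-y). Bystander. Origin at the centre of its underside.
- bowl: Loose small white bowl, 80 mm diameter, 45 mm high, between hob and stand, nearer the robot than the jar. Bystander. Origin at the centre of its underside.
Things that resemble listed ones, but are neither listed nor needed, are in the scene too. What is shaped like the basket but blue is not meant.

How it is judged:
On the way, in this order (a step that is already met when the one before it is completed fails the run):
1. the burner knob is turned clockwise to its stop (off) (value of joint knob above 1.45 rad), for 0.2 s.
2. the basket hangs by its handle on the two-pronged hook (x of handle in the frame of hook between -0.05 and 0.065 m and y of handle in the frame of hook between -0.035 and 0.035 m and z of handle in the frame of hook between -0.004 and 0.016 m and contact force between basket and stand above 0.5 N and angle between basket's own z axis and vertical below 0.25 rad and angle between the y axis of basket and the y axis of stand, either way round below 0.4 rad), for 0.2 s.
At the end, for the whole second after the job is handed in: Knob within 0.12 rad of its clockwise stop; basket hanging still by its handle bar across both prongs between tips and post (bar centre -50 to +65 mm along the prongs from mid-seat, within 35 mm sideways), upright within 0.25 rad, bar square to the prongs within 0.4 rad (all of step 2 and value of joint knob above 1.45 rad and linear speed of basket below 0.03 m/s and angular speed of basket below 0.3 rad/s); the robot touches nothing.
It fails at once if the jar is shoved or knocked over (moved more than 50 mm) (distance of jar from where it was at the start of the episode above 0.05 m).
It fails at once if the oil is shoved or knocked over (moved more than 50 mm) (distance of oil from where it was at the start of the episode above 0.05 m).
It fails at once if the bowl is shoved or knocked over (moved more than 50 mm) (distance of bowl from where it was at the start of the episode above 0.05 m).
It also fails if it takes over 72 s, if anything falls off the work surface, if the arm or the gripper's body presses on something with over 40 N, if the wrist force passes 120 N, or if a joint passes its speed limit or range.

### The arm

A 7-joint arm with a two-finger parallel gripper is mounted at the origin on the work surface. World frame = base frame: x ahead of the robot, y to its left, z up, the work surface at z = 0. Lengths are in m, angles in rad, forces in N, time in s.
With the tool pointing down it reaches from about 0.4 to 0.875 m from the base axis. Payload 19.3 kg.
Tool frame: the origin (TCP) lies at the very end of the fingers, on their centre line; the grasp point (between the pads) lies 19 mm behind it; z points along the fingers, y is the line along which they close (so a half turn about z gives the same grasp; the last joint's range is limited). The gripper opens to 85 mm and grips with 20 to 120 N. Pads are 22 mm wide; open, the fingers measure 114 mm over their backs; the gripper's body (76 mm by 85 mm) begins 54 mm behind the grasp point. The pads swing forward as they close: fully open they stand 13 mm farther back than shut.
Start: joints at [-1.31, 0.521, -0.036, 1.599, 0.021, 1.021, -0.113], TCP at [0.203, 0.591, 0.231] pointing down, gripper open.
Joint ranges: [-2.91, 2.91], [-0.3, 2.13], [-1.5, 1.42], [0.17, 2.43], [-1.26, 4.41], [0.16, 1.93], [-2.52, 2.52]. Speed limits (rad/s): [1.89, 1.89, 2.39, 2.39, 3.01, 3.01, 3.01].

### API

Orientations are given as [roll, pitch, yaw] about the fixed x, y, z axes, in that order (R = Rz(yaw) Ry(pitch) Rx(roll)).
In Python, from workcell import observe, grab_frame, job_done gives the robot as it stands.
- The arm moves only by the tool move_arm, never from a script. Its argument "plan" is a list that holds one entry, the list of rows, each a list of 7 numbers: the shift along the tool's x, y, z each as a share of 0.02 m, from -1 to 1, then the turn, a rotation vector about the tool's x, y, z each as a share of 6 degrees, from -1 to 1, then the opening, from -1 (shut) to 1 (fully open). A call has exactly 10 rows; each row shifts and turns the commanded pose from where the row before left it, along the tool's axes as they then stand; what a row does not reach is not made up. A row lasts 1/10 s, in which the tool goes at most 50 mm and 8.59 degrees, less where a joint would pass 70% of its speed; a pose out of reach is approached as far as the arm can. A call with a number of a shift or a turn outside -1 to 1 is refused whole. A call with a gripper value outside its range is refused whole. The fingers move at their own pace and stop on an object; "grip_force" is the grip in N (left out, the last holds). Time passes only in rows, so rows that do not move let the fingers close, or fill a call up. It gives the time, the measured TCP pose, the force, the opening and the grip force at its end, in the units of the state.
- observe(): the state, without advancing time (a new reading comes with each control period).
- grab_frame(name): name is "scene" or "top" or "wrist"; returns a dict with "color" (384x512x3 uint8, red, green, blue), "intrinsics" (3x3 intrinsics, pixels), "position" and "orientation" of the camera in the world; the wrist camera has in their place "tool_from_camera" (4x4, takes a point from camera to tool coordinates, whose origin is the TCP and whose axes are the flange's). Camera axes: x right, y down, z forward; pixel columns grow to the right and rows downward; lengths in m; the calibration is good to about 2 mm. The wrist camera is an equidistant fisheye: a pixel r from the principal point sees the ray r / f radians off the axis. A picture is of the moment at which its call begins: read the wrist's pose just before it. There is no depth.
- job_done(): hands the job in; it is judged then, once.
The state is a dict: "clock": time; "qpos": joint angles; "qd": joint speeds; "joint_efforts": joint torques, N m; "position": TCP position; "tool_rot": TCP orientation; "force": force on the tool from outside, world axes, zero at the start; "moment": the same for the moment, N m; "grip_width": finger opening in m; "finger_force": force on a finger pad.
Only numpy, scipy, OpenCV 4.12 (cv2) and the standard library are available. Lean on these libraries where they do the work, as an engineer would, in place of code of your own. Each camera call takes 0.05 s, during which the arm holds its last target. There are 200 camera calls.

## Working session

There is one attempt and no reset: what is moved stays moved. The work goes in short steps, Python scripts to look and compute and a tool call to move; the robot and the scene stay as the last step left them, time stands still between calls to the robot, and variables do not carry over. Pictures are saved under pics/ and viewed, at most 10 in all, crops included, and the job is handed in when it is done.

Besides the shell and the picture viewer there is one more tool, called after "Emit:" by a JSON object that holds its "method" and its "body". move_arm: Moves the arm, as the interface text tells. Shift numbers are shares of 0.02 m and turn numbers shares of 6 degrees, none past 1 either way. Its arguments: {"type":"object","properties":{"plan":{"type":"array"},"grip_force":{"type":"number"}},"required":["plan"]}

```bash
mkdir -p pics
cat > h.py <<'E'
import numpy as np, cv2
from workcell import observe, grab_frame, job_done
def save(n,f):
    g=grab_frame(f); cv2.imwrite(f'pics/{n}.png',g['color'][:,:,::-1]); np.save(f'pics/{n}.npy',g,allow_pickle=True); return g
E
python3 - <<'E'
from h import *
s=observe(); print({k:np.round(v,3).tolist() for k,v in s.items()})
ims=[]
for n in('scene','top'):
    g=save(n+'0',n); print(n,g['intrinsics'],g['position'],g['orientation'])
E
```

```text
{'clock': 0.0, 'qpos': [-1.31, 0.522, -0.036, 1.6, 0.021, 1.021, -0.113], 'qd': [-0.0, -0.001, 0.001, -0.0, -0.001, 0.001, -0.002], 'joint_efforts': [-0.001, -92.71, 1.98, -36.993, 0.018, 0.008, -0.0], 'position': [0.203, 0.591, 0.231], 'tool_rot': [-3.141, 0.0, 2.811], 'force': [0.398, 0.271, -0.746], 'moment': [0.003, 0.035, 0.025], 'finger_force': 0.0, 'grip_width': 0.085}
scene [[394.7287988    0.         253.93415813]
 [  0.         394.7287988  187.01397256]
 [  0.           0.           1.        ]] [ 1.16675149 -0.52771841  1.27672121] [-2.50840428  0.00552907  1.00950151]
top [[393.20970998   0.         255.28127365]
 [  0.         393.20970998 193.27432666]
 [  0.           0.           1.        ]] [ 0.32637499 -0.12221397  1.52807454] [-3.04562161  0.01286105 -1.5489392 ]
```

View pics/scene0.png

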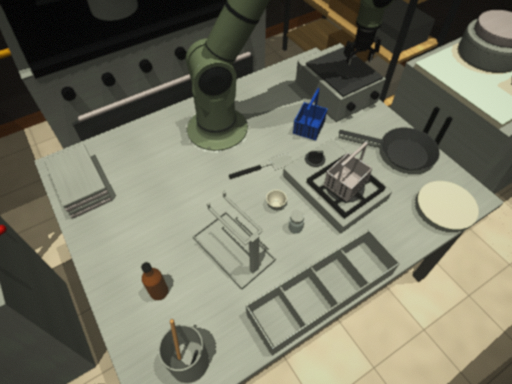

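View pics/top0.png

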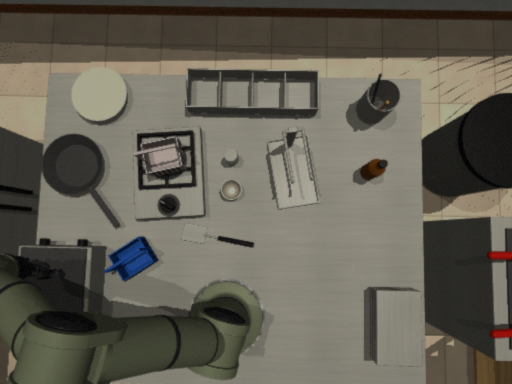

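The scene view shows the steel basket on the hob at about (350,178), a blue look-alike at (310,120), the knob at (316,157), and the stand with its post at (254,250). In the top view the basket is at (162,158), the blue one at (132,258), the knob at (168,204), the stand at (292,170), the jar at (231,157) and the bowl at (231,189). The candidates for the basket are the steel one and the blue one. The steel one fits because it stands on the grate and is not blue. I'll confirm in one enlarged crop.

Run:
```python
import cv2,numpy as np
t=cv2.imread('pics/top0.png');s=cv2.imread('pics/scene0.png')
r=lambda i,x,y,w,h,k:cv2.resize(i[y:y+h,x:x+w],None,fx=k,fy=k,interpolation=cv2.INTER_CUBIC)
a=r(t,125,118,200,108,4)   # 800x432 
b=r(s,190,130,200,150,4)
cv2.imwrite('pics/ct.png',a);cv2.imwrite('pics/cs.png',b)
```

```text
(no output)
```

View pics/ct.png

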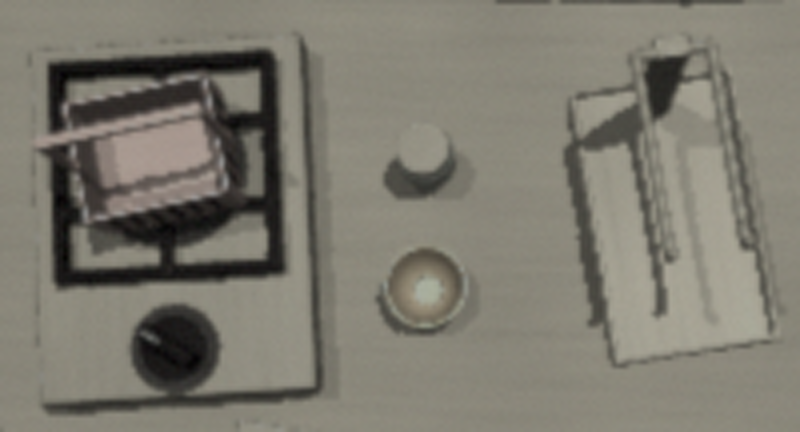

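View pics/cs.png

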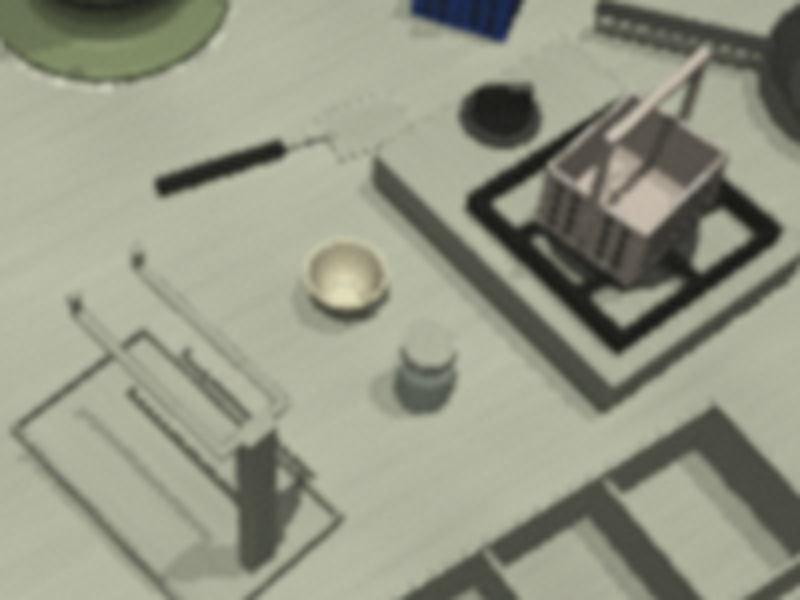

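The top crop confirms the steel basket: hoop bar from (38,145) to (198,110), knob centre (175,347) with its mark end at (140,330), and prongs (636,58)-(672,258) and (715,45)-(748,245). In the scene crop the bar runs (612,135)-(706,50) and the prongs end at (138,258) and (75,300).

```bash
cat >> h.py <<'E'
from scipy.spatial.transform import Rotation as R
def ray(g,px):
    K=g['intrinsics']; d=np.linalg.inv(K)@[px[0],px[1],1]
    return np.array(g['position']),R.from_euler('xyz',g['orientation']).apply(d)
def onz(g,px,z):
    o,d=ray(g,px); return o+d*(z-o[2])/d[2]
def tri(rs):
    A=0;b=0
    for o,d in rs:
        d=d/np.linalg.norm(d);P=np.eye(3)-np.outer(d,d);A=A+P;b=b+P@o
    p=np.linalg.solve(A,b); e=[np.linalg.norm(np.cross(p-o,d/np.linalg.norm(d))) for o,d in rs]
    return p,max(e)
def wray(g,s,px):
    K=g['intrinsics'];v=np.array([(px[0]-K[0,2])/K[0,0],(px[1]-K[1,2])/K[1,1]]);th=np.linalg.norm(v)
    d=np.r_[v/th*np.sin(th),np.cos(th)];T=np.array(g['tool_from_camera']);Rt=R.from_euler('xyz',s['tool_rot'])
    return np.array(s['position'])+Rt.apply(T[:3,3]),Rt.apply(T[:3,:3]@d)
E
python3 - <<'E'
from h import *
T=np.load('pics/top0.npy',allow_pickle=True).item();S=np.load('pics/scene0.npy',allow_pickle=True).item()
t=lambda u,v:(125+u/4-.375,118+v/4-.375); s=lambda u,v:(190+u/4-.375,130+v/4-.375)
np.set_printoptions(precision=4,suppress=True)
for n,a,b in [('bar+y',(38,145),(706,50)),('bar-y',(198,110),(612,135)),('tip+y',(672,256),(138,258)),('tip-y',(748,245),(75,300)),('base+y',(637,58),(280,405)),('base-y',(714,45),(232,440)),('jarcap',(425,150),(428,345)),('bowl',(427,288),(346,275)),('knob',(175,347),(500,113))]:
    print(n,*tri([ray(T,t(*a)),ray(S,s(*b))]))
for n,a,z in [('hob',(42,50),.06),('hob',(300,35),.06),('hob',(318,390),.06),('hob',(42,405),.06),('hobS',None,.06),('mark',(140,330),.1),('knobc',(175,347),.07),('kend',(208,365),.1)]:
    if a: print(n,onz(T,t(*a),z))
print('knob S',onz(S,s(500,116),.07)); print('hob corners S',onz(S,s(375,160),.06),onz(S,s(606,385),.06))
print('tray', [onz(T,t(*a),.018)[:2] for a in [(570,100),(612,362),(776,338)]])
E
```

```text
bar+y [0.5723 0.3016 0.2526] 0.0017428862748293257
bar-y [0.6037 0.1697 0.2536] 0.0013788587722544533
tip+y [ 0.4915 -0.2244  0.2397] 0.0009369142780275149
tip-y [ 0.5016 -0.2867  0.2417] 0.000732137012775194
base+y [ 0.6605 -0.1952  0.2253] 0.0005047386720290167
base-y [ 0.6716 -0.2524  0.2417] 0.006074858212192556
jarcap [ 0.6077 -0.0051  0.0775] 0.0010623610906818602
bowl [ 0.4824 -0.0071  0.0358] 0.0013773538117448384
knob [0.4183 0.2234 0.0655] 0.00017297398294526366
hob [0.7004 0.3646 0.06  ]
hob [0.7196 0.118  0.06  ]
hob [0.3813 0.0891 0.06  ]
hob [0.3618 0.3473 0.06  ]
mark [0.4311 0.2481 0.1   ]
knobc [0.4181 0.2225 0.07  ]
kend [0.4004 0.1845 0.1   ]
knob S [0.4241 0.218  0.07  ]
hob corners S [0.3973 0.0855 0.06  ] [0.7188 0.1128 0.06  ]
tray [array([ 0.6709, -0.1415]), array([ 0.4158, -0.1867]), array([ 0.4422, -0.3437])]
```

```bash
cat >> h.py <<'E'
def rows(p,yaw_deg,n=10,grip=1):
    """straight path from the measured pose to p (tool down), yaw_deg wanted; tool units per row"""
    s=observe(); y0=s['tool_rot'][2]; dp=(np.array(p)-s['position'])/n
    dy=(np.radians(yaw_deg)-y0+np.pi)%(2*np.pi)-np.pi
    out=[]
    for i in range(n):
        y=y0+dy*i/n; c,sn=np.cos(y),np.sin(y)
        out.append([round(v,2) for v in ((c*dp[0]+sn*dp[1])/.02,(sn*dp[0]-c*dp[1])/.02,-dp[2]/.02)]+[0,0,round(-np.degrees(dy)/n/6,2)])
    print(np.round(s['position'],4),np.round(np.degrees(s['tool_rot']),1),'dyaw',round(np.degrees(dy)))
    for r in out: print(r)
E
python3 - <<'E'
from h import *
g=grab_frame('wrist');print(np.round(g['tool_from_camera'],3),g['intrinsics'])
rows([.418,.2225,.21],180,22)
E
```

```text
[[-0.001 -0.961 -0.277  0.07 ]
 [ 1.    -0.001  0.001  0.001]
 [-0.001 -0.277  0.961 -0.142]
 [ 0.     0.     0.     1.   ]] [[297.31863964   0.         255.09390385]
 [  0.         297.31863964 190.83386704]
 [  0.           0.           1.        ]]
[0.2029 0.5909 0.2309] [-180.     0.   161.1] dyaw 19
[np.float64(-0.73), np.float64(-0.63), np.float64(0.05), 0, 0, np.float64(-0.14)]
[np.float64(-0.72), np.float64(-0.64), np.float64(0.05), 0, 0, np.float64(-0.14)]
[np.float64(-0.71), np.float64(-0.65), np.float64(0.05), 0, 0, np.float64(-0.14)]
[np.float64(-0.7), np.float64(-0.67), np.float64(0.05), 0, 0, np.float64(-0.14)]
[np.float64(-0.69), np.float64(-0.68), np.float64(0.05), 0, 0, np.float64(-0.14)]
[np.float64(-0.68), np.float64(-0.69), np.float64(0.05), 0, 0, np.float64(-0.14)]
[np.float64(-0.67), np.float64(-0.7), np.float64(0.05), 0, 0, np.float64(-0.14)]
[np.float64(-0.66), np.float64(-0.71), np.float64(0.05), 0, 0, np.float64(-0.14)]
[np.float64(-0.65), np.float64(-0.72), np.float64(0.05), 0, 0, np.float64(-0.14)]
[np.float64(-0.64), np.float64(-0.73), np.float64(0.05), 0
[... 304 characters left out ...]
6), np.float64(0.05), 0, 0, np.float64(-0.14)]
[np.float64(-0.59), np.float64(-0.77), np.float64(0.05), 0, 0, np.float64(-0.14)]
[np.float64(-0.57), np.float64(-0.78), np.float64(0.05), 0, 0, np.float64(-0.14)]
[np.float64(-0.56), np.float64(-0.79), np.float64(0.05), 0, 0, np.float64(-0.14)]
[np.float64(-0.55), np.float64(-0.8), np.float64(0.05), 0, 0, np.float64(-0.14)]
[np.float64(-0.54), np.float64(-0.81), np.float64(0.05), 0, 0, np.float64(-0.14)]
[np.float64(-0.53), np.float64(-0.81), np.float64(0.05), 0, 0, np.float64(-0.14)]
[np.float64(-0.51), np.float64(-0.82), np.float64(0.05), 0, 0, np.float64(-0.14)]
[np.float64(-0.5), np.float64(-0.83), np.float64(0.05), 0, 0, np.float64(-0.14)]
```

Emit:
{"method": "move_arm", "body": {"plan": [[[-0.8, -0.7, 0, 0, 0, 0, 1], [-0.8, -0.7, 0, 0, 0, 0, 1], [-0.8, -0.7, 0, 0, 0, 0, 1], [-0.8, -0.7, 0, 0, 0, 0, 1], [-0.8, -0.7, 0, 0, 0, 0, 1], [-0.8, -0.7, 0, 0, 0, 0, 1], [-0.8, -0.7, 0, 0, 0, 0, 1], [-0.8, -0.7, 0, 0, 0, 0, 1], [-0.8, -0.7, 0, 0, 0, 0, 1], [-0.8, -0.7, 0, 0, 0, 0, 1]]]}}

```text
clock: 1.15
position: [0.3092, 0.4058, 0.2312]
tool_rot: [-3.141, -0.0, 2.811]
force: [0.4, -0.5, 0.4]
grip_width: 0.0854
finger_force: 0.0
```

Emit:
{"method": "move_arm", "body": {"plan": [[[-0.8, -0.7, 0, 0, 0, 0, 1], [-0.8, -0.7, 0, 0, 0, 0, 1], [-0.8, -0.7, 0, 0, 0, 0, 1], [-0.8, -0.7, 0, 0, 0, 0, 1], [-0.8, -0.7, 0, 0, 0, 0, 1], [-0.8, -0.7, 0, 0, 0, 0, 1], [-0.8, -0.7, 0, 0, 0, 0, 1], [-0.8, -0.7, 0, 0, 0, 0, 1], [-0.8, -0.7, 0, 0, 0, 0, 1], [-0.8, -0.7, 0, 0, 0, 0, 1]]]}}

```text
clock: 2.15
position: [0.415, 0.2215, 0.2312]
tool_rot: [-3.141, -0.0, 2.811]
force: [0.3, 0.3, -1.0]
grip_width: 0.0856
finger_force: 0.0
```

Run:
```python
from h import *
s=observe();print(np.round(s['position'],4),np.round(np.degrees(s['tool_rot']),1),np.round(s['qpos'],2))
np.save('pics/s1.npy',s,allow_pickle=True); g=save('w1','wrist')
cv2.imwrite('pics/w1b.png',cv2.resize(g['color'][:,:,::-1],None,fx=1.5,fy=1.5,interpolation=cv2.INTER_CUBIC))
```

```text
[0.415  0.2215 0.2312] [-180.   -0.  161.] [-0.68  0.28  0.08  2.   -0.03  0.87  0.65]
```

View pics/w1b.png

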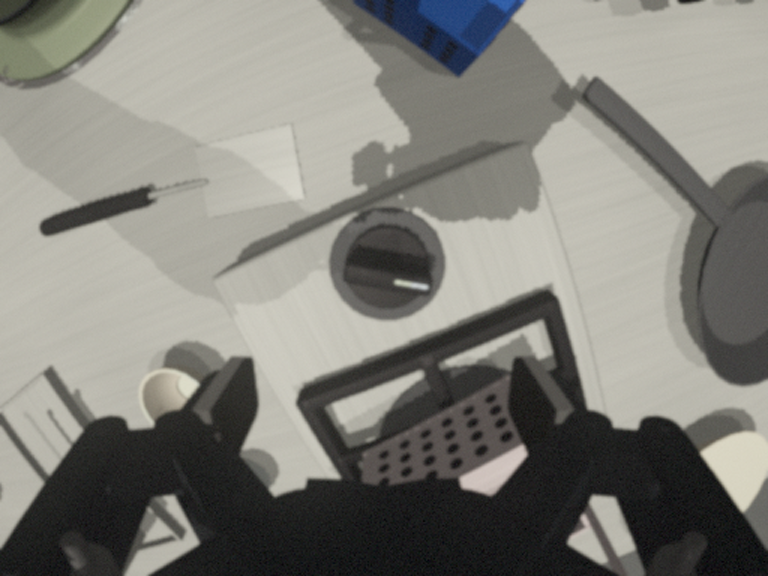

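The wrist view shows the knob disc centred at (388,264) in the enlarged picture, with the white mark running (395,284)-(428,288) along the bar. The steel basket on the grate is below it and the blue one is at the top.

Run:
```python
from h import *
np.set_printoptions(precision=4,suppress=True)
s=np.load('pics/s1.npy',allow_pickle=True).item();g=np.load('pics/w1.npy',allow_pickle=True).item()
T=np.load('pics/top0.npy',allow_pickle=True).item()
def w(u,v,z):
    o,d=wray(g,s,((u+.5)/1.5-.5,(v+.5)/1.5-.5)); return o+d*(z-o[2])/d[2]
a,b=w(395,284,.104),w(428,288,.104);print(a,b,np.degrees(np.arctan2(*(b-a)[1::-1])))
print('knob ring',w(388,264,.061)); 
gb=g['color']; hs=cv2.cvtColor(gb,cv2.COLOR_RGB2HSV)[130:220,215:300,2]
print('tri',tri([wray(g,s,(388/1.5-.17,264/1.5-.17)),ray(T,(125+175/4-.375,118+347/4-.375))]))
h=[w(218,276,.06),w(522,142,.06)];print('hob front',h,np.degrees(np.arctan2(*(h[1]-h[0])[1::-1]))-90)
# bar edges in wrist: brighter top face vs dark side
G=cv2.resize(cv2.cvtColor(gb,cv2.COLOR_RGB2GRAY),None,fx=1.5,fy=1.5)
for u in (365,385,405,420): print(u,G[225:315:3,u])
```

```text
[0.423  0.2279 0.104 ] [0.4323 0.2468 0.104 ] 63.82413238580283
knob ring [0.4191 0.2252 0.061 ]
tri (array([0.419 , 0.225 , 0.0602]), np.float64(0.0003157320174994631))
hob front [array([0.3853, 0.1002, 0.06  ]), array([0.365 , 0.3449, 0.06  ])] 4.744544972505409
365 [105  93  71  62  70  73  70  59  44  41  42  41  44  44  51  69  75  68
  65  61  62  75  77  77  76  79  92 104 105 106]
385 [ 66  62  74  69  70  66  66  67  54  40  38  42  38  39  40  45  59  66
  66  63  60  60  69  71  71  73  71  73  91 104]
405 [ 94  63  56  68  71  71  69  69  68  63  49  46  45  40  37  39  46  53
  83 178 167  77  59  64  69  66  72  92 105 101]
420 [103 103 104  97  90  73  60  63  67  68  58  47  47  47  43  41  43  50
  63 101 187 159  75  68  98 102 103 105 140 187]
```

Emit:
{"method": "move_arm", "body": {"plan": [[[0, 0, 0.4, 0, 0, -1, 1], [0, 0, 0.4, 0, 0, -1, 1], [0, 0, 0.4, 0, 0, -1, 1], [0, 0, 0.4, 0, 0, -1, 1], [0, 0, 0.4, 0, 0, -1, 1], [0, 0, 0.4, 0, 0, -1, 1], [0, 0, 0.4, 0, 0, -1, 1], [0, 0, 0.4, 0, 0, -1, 1], [0, 0, 0.4, 0, 0, -1, 1], [0, 0, 0.4, 0, 0, -1, 1]]]}}

```text
clock: 3.2
position: [0.4146, 0.2224, 0.1509]
tool_rot: [3.141, -0.0, -2.421]
force: [0.8, 0.2, 0.2]
grip_width: 0.0854
finger_force: 0.0
```

Emit:
{"method": "move_arm", "body": {"plan": [[[0, 0, 0.2, 0, 0, -1, 1], [0, 0, 0.2, 0, 0, -1, 1], [0, 0, 0.2, 0, 0, -1, 1], [0, 0, 0.2, 0, 0, -0.8, 1], [-0.1, -0.06, 0.2, 0, 0, 0, 1], [-0.1, -0.06, 0.2, 0, 0, 0, 1], [-0.05, -0.04, 0.2, 0, 0, 0, 1], [0, 0, 0.2, 0, 0, 0, 1], [0, 0, 0.2, 0, 0, 0, 1], [0, 0, 0.2, 0, 0, 0, 1]]]}}

```text
clock: 4.2
position: [0.4197, 0.2254, 0.111]
tool_rot: [-3.142, -0.0, -2.028]
force: [-0.2, -1.0, -0.7]
grip_width: 0.0854
finger_force: 0.0
```

Run:
```python
from h import *
s=observe();print(np.round(s['position'],4),np.round(np.degrees(s['tool_rot']),1),np.round(s['qpos'],2))
np.save('pics/s2.npy',s,allow_pickle=True); g=save('w2','wrist')
```

```text
[0.4197 0.2254 0.111 ] [-180.    -0.  -116.2] [-0.44  0.48 -0.23  2.08  0.19  0.6   1.88]
```

View pics/w2.png

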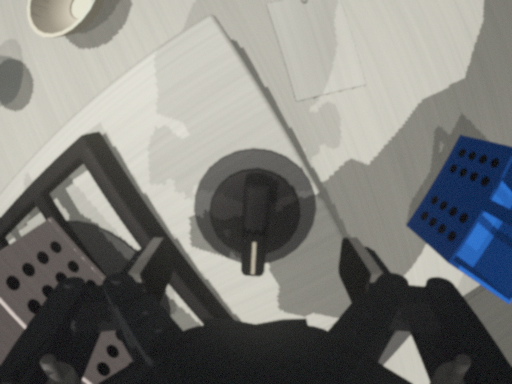

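The bar runs along the image from (258,178) to (253,274), centred between the fingers. I'll check the centre and direction numerically.

Run:
```python
from h import *
np.set_printoptions(precision=4,suppress=True)
s=np.load('pics/s2.npy',allow_pickle=True).item();g=np.load('pics/w2.npy',allow_pickle=True).item()
G=cv2.cvtColor(g['color'],cv2.COLOR_RGB2GRAY)
m=(G>95)[232:280,236:272]; ys,xs=np.nonzero(m); print(xs.min()+236,xs.max()+236,ys.min()+232,ys.max()+232)
def w(u,v,z):
    o,d=wray(g,s,(u,v)); return o+d*(z-o[2])/d[2]
p=np.c_[xs+236,ys+232].astype(np.float32); l=cv2.fitLine(p,cv2.DIST_L2,0,.01,.01).ravel();print(l)
a=w(l[2]-l[0]*12,l[3]-l[1]*12,.104);b=w(l[2]+l[0]*12,l[3]+l[1]*12,.104);print(a,b,np.degrees(np.arctan2(*(b-a)[1::-1])))
print('disc',w(255,207,.061), 'ends',w(253,273,.104),w(259,178,.104))
T=np.linalg.inv(g['tool_from_camera'])
```

```text
236 271 242 279
[  0.9845   0.1753 253.3709 267.5771]
[0.4348 0.2386 0.104 ] [0.4238 0.2472 0.104 ] 141.93114329523866
disc [0.4186 0.2233 0.061 ] ends [0.4311 0.2461 0.104 ] [0.4031 0.1966 0.104 ]
```

Emit:
{"method": "move_arm", "body": {"plan": [[[0.1, 0, 0.3, 0, 0, 0, 1], [0.04, 0, 0.3, 0, 0, 0, 1], [0, 0, 0.3, 0, 0, 0, 1], [0, 0, 0.3, 0, 0, 0, 1], [0, 0, 0.35, 0, 0, 0, 1], [0, 0, 0, 0, 0, 0, -1], [0, 0, 0, 0, 0, 0, -1], [0, 0, 0, 0, 0, 0, -1], [0, 0, 0, 0, 0, 0, -1], [0, 0, 0, 0, 0, 0, -1]]], "grip_force": 50}}

```text
clock: 5.25
position: [0.4189, 0.223, 0.0806]
tool_rot: [-3.141, 0.001, -2.027]
force: [3.9, -4.2, 15.2]
grip_width: 0.0128
finger_force: 53.6
```

Emit:
{"method": "move_arm", "body": {"plan": [[[0, 0, 0, 0, 0, 0, -1], [0, 0, 0, 0, 0, 0, -1], [0, 0, 0, 0, 0, 0, -1], [0, 0, 0, 0, 0, 0.3, -1], [0, 0, 0, 0, 0, 0.6, -1], [0, 0, 0, 0, 0, 0.6, -1], [0, 0, 0, 0, 0, 0.6, -1], [0, 0, 0, 0, 0, 0.6, -1], [0, 0, 0, 0, 0, 0.6, -1], [0, 0, 0, 0, 0, 0.7, -1]]]}}

```text
clock: 6.25
position: [0.4188, 0.223, 0.0806]
tool_rot: [-3.141, 0.001, -2.449]
force: [0.3, -1.2, 5.8]
grip_width: 0.0131
finger_force: 52.1
```

Emit:
{"method": "move_arm", "body": {"plan": [[[0, 0, 0, 0, 0, 0.7, -1], [0, 0, 0, 0, 0, 0.7, -1], [0, 0, 0, 0, 0, 0.7, -1], [0, 0, 0, 0, 0, 0.7, -1], [0, 0, 0, 0, 0, 0.7, -1], [0, 0, 0, 0, 0, 0.7, -1], [0, 0, 0, 0, 0, 0.7, -1], [0, 0, 0, 0, 0, 0.6, -1], [0, 0, 0, 0, 0, 0.4, -1], [0, 0, 0, 0, 0, 0, -1]]]}}

```text
clock: 7.25
position: [0.4187, 0.2232, 0.0806]
tool_rot: [3.141, 0.001, -3.065]
force: [-0.8, -0.5, 7.4]
grip_width: 0.0128
finger_force: 52.3
```

Run:
```python
from h import *
s=observe();print(np.degrees(s['tool_rot']),s['moment'],s['force'])
```

```text
[ 1.79984933e+02  3.99249420e-02 -1.75599552e+02] [-0.08053732  0.05655324  0.348842  ] [-0.83263562 -0.54627406  7.40356711]
```

Emit:
{"method": "move_arm", "body": {"plan": [[[0, 0, 0, 0, 0, 0.3, -1], [0, 0, 0, 0, 0, 0.3, -1], [0, 0, 0, 0, 0, 0.2, -1], [0, 0, 0, 0, 0, 0, -1], [0, 0, 0, 0, 0, 0, -1], [0, 0, 0, 0, 0, 0, -1], [0, 0, 0, 0, 0, 0, -1], [0, 0, 0, 0, 0, 0, -1], [0, 0, 0, 0, 0, 0, -1], [0, 0, 0, 0, 0, 0, -1]]]}}

```text
clock: 8.25
position: [0.4191, 0.2232, 0.0807]
tool_rot: [3.141, 0.001, 3.138]
force: [1.7, -2.2, 7.9]
grip_width: 0.0131
finger_force: 82.0
```

Run:
```python
from h import *
s=observe();print(np.degrees(s['tool_rot']),s['moment'],s['force'])
```

```text
[1.79978766e+02 7.51392904e-02 1.79775019e+02] [-0.38504309 -0.41322692  1.85468064] [ 1.67708874 -2.2040425   7.86410804]
```

Emit:
{"method": "move_arm", "body": {"plan": [[[0, 0, 0, 0, 0, 0, 1], [0, 0, 0, 0, 0, 0, 1], [0, 0, 0, 0, 0, 0, 1], [0, 0, 0, 0, 0, 0, 1], [0, 0, 0, 0, 0, 0, 1], [0, 0, -0.5, 0, 0, 0, 1], [0, 0, -0.8, 0, 0, 0, 1], [0, 0, -1, 0, 0, 0, 1], [0, 0, -1, 0, 0, 0, 1], [0, 0, -1, 0, 0, 0, 1]]]}}

```text
clock: 9.25
position: [0.4185, 0.2228, 0.1678]
tool_rot: [3.141, 0.0, 3.135]
force: [-0.9, 0.8, -0.3]
grip_width: 0.0854
finger_force: 0.0
```

Emit:
{"method": "move_arm", "body": {"plan": [[[0, 0, -1, 0, 0, 1, 1], [0, 0, -1, 0, 0, 1, 1], [0, 0, -1, 0, 0, 1, 1], [0, 0, -1, 0, 0, 1, 1], [0, 0, -1, 0, 0, 1, 1], [0, 0, -1, 0, 0, 1, 1], [0, 0, -1, 0, 0, 1, 1], [0, 0, -0.5, 0, 0, 1, 1], [0, 0, -0.5, 0, 0, 1, 1], [0, 0, -0.5, 0, 0, 1, 1]]]}}

```text
clock: 10.25
position: [0.4183, 0.2226, 0.3375]
tool_rot: [3.141, -0.0, 2.084]
force: [-0.1, 1.3, 0.4]
grip_width: 0.0856
finger_force: 0.0
```

Run:
```python
from h import *
np.set_printoptions(precision=4,suppress=True)
s=observe();print(np.round(s['position'],4),np.round(np.degrees(s['tool_rot']),1),np.round(s['qpos'],2))
np.save('pics/s3.npy',s,allow_pickle=True); g=save('w3','wrist'); save('top1','top');save('scene1','scene')
t=cv2.imread('pics/w3.png');a=cv2.imread('pics/top1.png')[140:230,125:215];b=cv2.imread('pics/scene1.png')[110:200,290:380]
c=np.hstack([cv2.resize(x,(288,288),interpolation=cv2.INTER_CUBIC) for x in(a,b)])
cv2.imwrite('pics/m3.png',np.vstack([cv2.resize(t,(384,288)).repeat(1,0), np.zeros((0,384,3),np.uint8)]) if 0 else np.vstack([np.hstack([t[:,:],np.zeros((384,64,3),np.uint8)]),cv2.resize(c,(576,200))[:, :576]]))
```

```text
[0.4183 0.2226 0.3375] [180.   -0.  119.4] [-0.92  0.17  0.36  1.85 -0.07  1.13 -0.03]
```

View pics/m3.png

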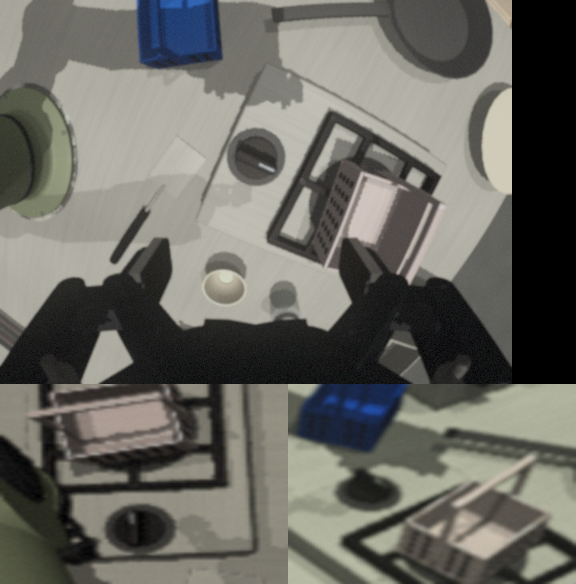

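Knob: in the top crop the bar now points along the hob with its mark away from the robot, so it is off. Basket: still on the grate, with its bar running from (443,203) toward the right finger in the wrist view. Next I'll move above the handle.

Emit:
{"method": "move_arm", "body": {"plan": [[[-0.45, 0.96, 0, 0, 0, 0, 1], [-0.45, 0.96, 0, 0, 0, 0, 1], [-0.45, 0.96, 0, 0, 0, 0, 1], [-0.45, 0.96, 0, 0, 0, 0, 1], [-0.45, 0.96, 0, 0, 0, 0, 1], [-0.45, 0.96, 0, 0, 0, 0, 1], [-0.45, 0.96, 0, 0, 0, 0, 1], [-0.45, 0.96, 0, 0, 0, 0.9, 1], [0, 0, 0, 0, 0, 0.9, 1], [0, 0, 0, 0, 0, 0.9, 1]]]}}

```text
clock: 11.4
position: [0.5878, 0.2358, 0.3353]
tool_rot: [-3.14, 0.0, 1.804]
force: [1.1, 0.7, 0.1]
grip_width: 0.0853
finger_force: 0.0
```

Run:
```python
from h import *
np.set_printoptions(precision=4,suppress=True)
s=observe();print(np.round(s['position'],4),np.round(np.degrees(s['tool_rot']),1),np.round(s['qpos'],2))
np.save('pics/s4.npy',s,allow_pickle=True); g=save('w4','wrist')
```

```text
[0.5878 0.2358 0.3353] [-179.9    0.   103.4] [-0.77  0.49  0.45  1.46 -0.22  1.25 -0.06]
```

View pics/w4.png

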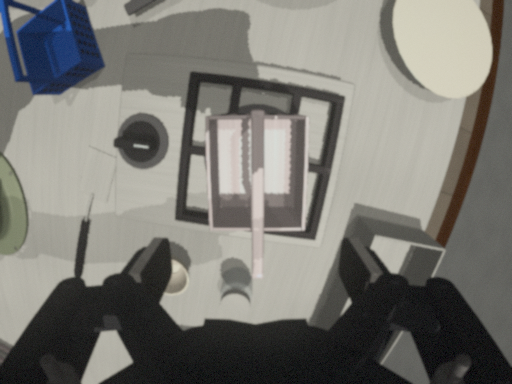

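The bar runs straight down the picture from (258,111) to (258,276), midway between the fingers, and the knob mark at (141,146) confirms off.

Run:
```python
from h import *
np.set_printoptions(precision=4,suppress=True)
s=np.load('pics/s4.npy',allow_pickle=True).item();g=np.load('pics/w4.npy',allow_pickle=True).item();T=np.load('pics/top0.npy',allow_pickle=True).item()
w=lambda u,v:wray(g,s,(u,v))
t=lambda u,v:ray(T,(125+u/4-.375,118+v/4-.375))
S=np.load('pics/scene0.npy',allow_pickle=True).item();sc=lambda u,v:ray(S,(190+u/4-.375,130+v/4-.375))
a,b=tri([w(257.5,111),t(38,145),sc(706,50)]),tri([w(258,276),t(198,110),sc(612,135)]);print(a,b)
G=g['color'][:,:,0].astype(int)
for v in (130,180,220,260): print(v,G[v,240:276])
pz=[]
for q in [(257.5,111),(258,276)]:
    o,d=w(*q); pz.append(o+d*(.256-o[2])/d[2])
print(pz,(pz[0]+pz[1])/2,np.degrees(np.arctan2(*(pz[0]-pz[1])[1::-1])),np.linalg.norm(pz[0]-pz[1]))
```

```text
(array([0.5728, 0.3023, 0.2519]), np.float64(0.0023573332437864234)) (array([0.6049, 0.1688, 0.2555]), np.float64(0.0023979260208477717))
130 [193 166 134 121 115 122 134 153 179 198 192 165 143 140 142 145 142 143
 145 142 144 141 141 153 183 207 213 214 213 213 212 212 214 212 214 214]
180 [210 199 177 155 142 142 144 144 155 175 189 188 190 203 212 216 215 216
 215 216 216 214 206 199 201 211 214 214 216 215 216 215 214 214 214 215]
220 [ 93  92  95  94  96  93  92  97  95  94 105 133 163 185 194 196 197 198
 199 198 198 194 179 153 120  98  97  96  96  95  99  96  97  94  93  96]
260 [137 150 165 179 184 186 187 185 187 186 186 173 170 187 203 211 212 211
 211 212 212 207 195 188 187 188 187 186 187 186 185 183 183 184 187 185]
[array([0.574 , 0.3031, 0.256 ]), array([0.6066, 0.1688, 0.256 ])] [0.5903 0.236  0.256 ] 103.64246998839289 0.13821751384300965
```

Emit:
{"method": "move_arm", "body": {"plan": [[[0, 0.1, 0.8, 0, 0, 0, 1], [0, 0, 0.8, 0, 0, 0, 1], [0, 0, 0.8, 0, 0, 0, 1], [0, 0, 0.8, 0, 0, 0, 1], [0, 0, 0.8, 0, 0, 0, 1], [0, 0, 0.7, 0, 0, 0, 1], [0, 0, 0.5, 0, 0, 0, 1], [0, 0, 0, 0, 0, 0, 1], [0, 0, 0, 0, 0, 0, -1], [0, 0, 0, 0, 0, 0, -1]]], "grip_force": 60}}

```text
clock: 12.45
position: [0.5899, 0.2369, 0.233]
tool_rot: [3.141, -0.0, 1.806]
force: [0.1, -0.1, -0.3]
grip_width: 0.0593
finger_force: 0.0
```

Emit:
{"method": "move_arm", "body": {"plan": [[[0, 0, 0, 0, 0, 0, -1], [0, 0, 0, 0, 0, 0, -1], [0, 0, 0, 0, 0, 0, -1], [0, 0, 0, 0, 0, 0, -1], [0, 0, 0, 0, 0, 0, -1], [0, 0, 0, 0, 0, 0, -1], [0, 0, -0.2, 0, 0, 0, -1], [0, 0, -0.4, 0, 0, 0, -1], [0, 0, -0.4, 0, 0, 0, -1], [0, 0, -0.4, 0, 0, 0, -1]]]}}

```text
clock: 13.45
position: [0.5897, 0.2368, 0.2611]
tool_rot: [3.141, 0.0, 1.805]
force: [-0.2, -0.7, -4.3]
grip_width: 0.0086
finger_force: 58.6
```

Emit:
{"method": "move_arm", "body": {"plan": [[[-0.2, -0.13, -0.2, 0, 0, 0, -1], [-0.5, -0.3, -0.2, 0, 0, 0, -1], [-0.8, -0.5, -0.2, 0, 0, 0, -1], [-0.8, -0.5, 0, 0, 0, 0, -1], [-0.8, -0.5, 0, 0, 0, 0, -1], [-0.8, -0.5, 0, 0, 0, 0, -1], [-0.8, -0.5, 0, 0, 0, 0, -1], [-0.8, -0.5, 0, 0, 0, 0, -1], [-0.8, -0.5, 0, 0, 0, 0, -1], [-0.8, -0.5, 0, 0, 0, 0, -1]]]}}

```text
clock: 14.45
position: [0.5359, 0.0766, 0.2723]
tool_rot: [3.142, -0.0, 1.805]
force: [-0.3, 0.1, -3.5]
grip_width: 0.009
finger_force: 58.6
```

Emit:
{"method": "move_arm", "body": {"plan": [[[-0.8, -0.5, 0, 0, 0, 0, -1], [-0.8, -0.5, 0, 0, 0, 0, -1], [-0.8, -0.5, 0, 0, 0, 0, -1], [-0.8, -0.5, 0, 0, 0, 0, -1], [-0.8, -0.5, 0, 0, 0, 0, -1], [-0.8, -0.5, 0, 0, 0, 0, -1], [-0.8, -0.5, 0, 0, 0, 0, -1], [-0.8, -0.5, 0, 0, 0, 0, -1], [-0.6, -0.4, 0, 0, 0, 0, -1], [-0.3, -0.2, 0, 0, 0, 0, -1]]]}}

```text
clock: 15.45
position: [0.4803, -0.0869, 0.2724]
tool_rot: [3.142, 0.0, 1.804]
force: [0.1, 0.6, -4.2]
grip_width: 0.0088
finger_force: 58.6
```

Run:
```python
from h import *
s=observe();print(np.round(s['position'],4),np.round(np.degrees(s['tool_rot']),1),s['grip_width'])
T=save('top2','top');save('scene2','scene')
rows([.419,-.269,.272],100.3,10)
a=cv2.imread('pics/top2.png')[110:235,150:330];b=cv2.imread('pics/scene2.png')[130:280,180:360]
cv2.imwrite('pics/m5.png',np.vstack([cv2.resize(a,None,fx=2.4,fy=2.4,interpolation=2),cv2.resize(b,None,fx=2,fy=2,interpolation=2)[:, :].copy() if 0 else cv2.resize(b,(432,290),interpolation=2)]))
```

```text
[ 0.4803 -0.0869  0.2724] [180.    0.  103.4] 0.008761738449629072
[ 0.4806 -0.0862  0.2724] [180.    0.  103.4] dyaw -3
[np.float64(-0.82), np.float64(-0.51), np.float64(0.0), 0, 0, np.float64(0.05)]
[np.float64(-0.82), np.float64(-0.51), np.float64(0.0), 0, 0, np.float64(0.05)]
[np.float64(-0.82), np.float64(-0.5), np.float64(0.0), 0, 0, np.float64(0.05)]
[np.float64(-0.83), np.float64(-0.5), np.float64(0.0), 0, 0, np.float64(0.05)]
[np.float64(-0.83), np.float64(-0.49), np.float64(0.0), 0, 0, np.float64(0.05)]
[np.float64(-0.83), np.float64(-0.49), np.float64(0.0), 0, 0, np.float64(0.05)]
[np.float64(-0.83), np.float64(-0.48), np.float64(0.0), 0, 0, np.float64(0.05)]
[np.float64(-0.84), np.float64(-0.48), np.float64(0.0), 0, 0, np.float64(0.05)]
[np.float64(-0.84), np.float64(-0.48), np.float64(0.0), 0, 0, np.float64(0.05)]
[np.float64(-0.84), np.float64(-0.47), np.float64(0.0), 0, 0, np.float64(0.05)]
```

View pics/m5.png

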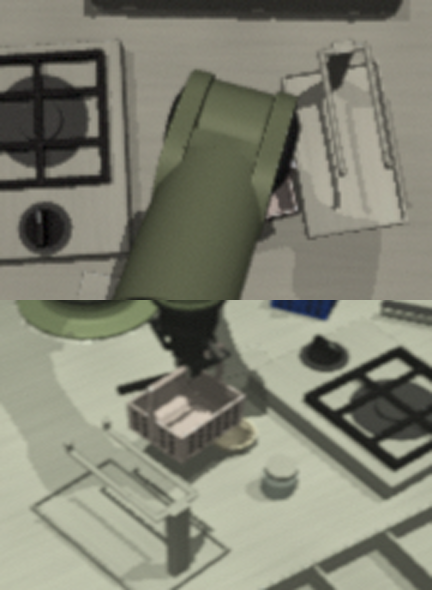

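The basket hangs upright in the gripper: scene panel box at (185,410), prongs with tips at (68,447) and (105,427). I'll back off in -x before going sideways so that the hoop leg clears the prong tip.

Emit:
{"method": "move_arm", "body": {"plan": [[[-0.2, -0.75, 0, 0, 0, 0, -1], [-0.2, -0.75, 0, 0, 0, 0, -1], [-0.2, -0.75, 0, 0, 0, 0, -1], [-0.2, -0.75, 0, 0, 0, 0, -1], [-0.75, -0.2, 0, 0, 0, 0, -1], [-0.75, -0.2, 0, 0, 0, 0, -1], [-0.75, -0.2, 0, 0, 0, 0, -1], [-0.75, -0.2, 0, 0, 0, 0, -1], [-0.75, -0.2, 0, 0, 0, 0, -1], [-0.75, -0.2, 0, 0, 0, 0, -1]]]}}

```text
clock: 16.55
position: [0.4231, -0.2087, 0.2724]
tool_rot: [3.141, -0.0, 1.805]
force: [-0.0, -0.5, -3.5]
grip_width: 0.0091
finger_force: 58.6
```

Emit:
{"method": "move_arm", "body": {"plan": [[[-0.75, -0.2, 0, 0, 0, 0, -1], [-0.75, -0.2, 0, 0, 0, 0, -1], [-0.75, -0.2, 0, 0, 0, 0, -1], [-0.75, -0.2, 0, 0, 0, 0, -1], [0, 0, 0, 0, 0, 0.5, -1], [0, 0, 0, 0, 0, 0, -1], [0, 0, 0, 0, 0, 0, -1], [0, 0, 0, 0, 0, 0, -1], [0, 0, 0, 0, 0, 0, -1], [0, 0, 0, 0, 0, 0, -1]]]}}

```text
clock: 17.55
position: [0.4223, -0.2698, 0.2723]
tool_rot: [3.142, -0.0, 1.754]
force: [0.1, 0.1, -3.5]
grip_width: 0.0088
finger_force: 58.6
```

Run:
```python
from h import *
np.set_printoptions(precision=4,suppress=True)
s=observe();print(np.round(s['position'],4),np.round(np.degrees(s['tool_rot']),1),s['grip_width'])
np.save('pics/s6.npy',s,allow_pickle=True);save('w6','wrist');save('top3','top');save('scene3','scene')
a=cv2.imread('pics/w6.png');b=cv2.imread('pics/scene3.png')[140:290,170:320]
cv2.imwrite('pics/m6.png',np.hstack([cv2.resize(a,(448,336)),cv2.resize(b,(336,336),interpolation=2)]))
rows([.547,-.2455,.272],100.3,10)
```

```text
[ 0.4223 -0.2698  0.2723] [180.   -0.  100.5] 0.008834575377062006
[ 0.4223 -0.27    0.2723] [180.   -0.  100.5] dyaw 0
[np.float64(0.01), np.float64(0.64), np.float64(0.0), 0, 0, np.float64(0.0)]
[np.float64(0.01), np.float64(0.64), np.float64(0.0), 0, 0, np.float64(0.0)]
[np.float64(0.01), np.float64(0.64), np.float64(0.0), 0, 0, np.float64(0.0)]
[np.float64(0.01), np.float64(0.64), np.float64(0.0), 0, 0, np.float64(0.0)]
[np.float64(0.01), np.float64(0.64), np.float64(0.0), 0, 0, np.float64(0.0)]
[np.float64(0.01), np.float64(0.64), np.float64(0.0), 0, 0, np.float64(0.0)]
[np.float64(0.01), np.float64(0.64), np.float64(0.0), 0, 0, np.float64(0.0)]
[np.float64(0.01), np.float64(0.64), np.float64(0.0), 0, 0, np.float64(0.0)]
[np.float64(0.01), np.float64(0.64), np.float64(0.0), 0, 0, np.float64(0.0)]
[np.float64(0.01), np.float64(0.64), np.float64(0.0), 0, 0, np.float64(0.0)]
```

View pics/m6.png

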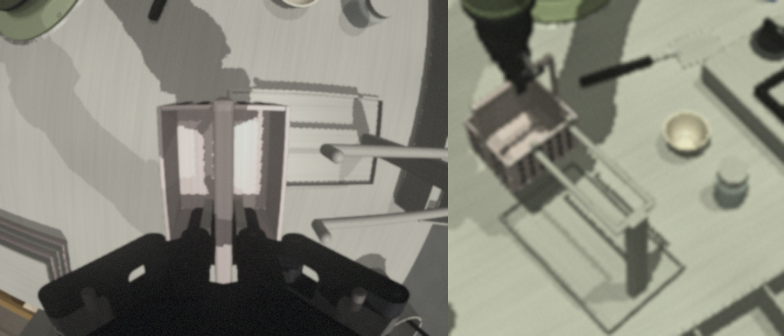

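The last picture shows the basket gripped square to the tool, with the prong tips at (332,152) and (322,228) in the wrist panel, just ahead of the hoop. I'll check the hook line numerically.

Run:
```python
from h import *
np.set_printoptions(precision=4,suppress=True)
s=np.load('pics/s6.npy',allow_pickle=True).item();g=np.load('pics/w6.npy',allow_pickle=True).item();T=np.load('pics/top0.npy',allow_pickle=True).item();S=np.load('pics/scene0.npy',allow_pickle=True).item()
t=lambda u,v:ray(T,(125+u/4-.375,118+v/4-.375));sc=lambda u,v:ray(S,(190+u/4-.375,130+v/4-.375))
w=lambda u,v:wray(g,s,(u/.875,v/.875))
a=tri([w(330,150),t(672,256),sc(138,256)]);b=tri([w(320,228),t(748,243),sc(75,300)]);print(a,b)
ex=np.array([.984,.179,0]);ey=np.array([-.179,.984,0])
tc=np.array(s['position'])
for p in (a[0],b[0]): print('rel to TCP along,across',(p-tc)@ex,(p-tc)@ey)
for q in[(445,153),(445,213)]:
    o,d=w(*q);p=o+d*(.235-o[2])/d[2];print('prong',p,(p-tc)@ex,(p-tc)@ey)
```

```text
(array([ 0.4914, -0.2234,  0.242 ]), np.float64(0.0017091522472635027)) (array([ 0.503 , -0.2859,  0.2422]), np.float64(0.0018911569096710568))
rel to TCP along,across 0.0763788163861911 0.03327784137725082
rel to TCP along,across 0.07653690068149524 -0.030298475512188068
prong [ 0.6226 -0.199   0.235 ] 0.20979882789737786 0.033875727433820196
prong [ 0.6573 -0.2577  0.235 ] 0.2334981249901742 -0.03012146157314148
```

Emit:
{"method": "move_arm", "body": {"plan": [[[0, 0.4, 0, 0, 0, 0, -1], [0.05, 0.7, 0, 0, 0, 0, -1], [0.05, 0.7, 0, 0, 0, 0, -1], [0, 0.7, 0, 0, 0, 0, -1], [0, 0.7, 0, 0, 0, 0, -1], [0, 0.7, 0, 0, 0, 0, -1], [0, 0.7, 0, 0, 0, 0, -1], [0, 0.7, 0, 0, 0, 0, -1], [0, 0.7, 0, 0, 0, 0, -1], [0, 0.4, 0, 0, 0, 0, -1]]]}}

```text
clock: 18.7
position: [0.5492, -0.2444, 0.2721]
tool_rot: [-3.142, -0.0, 1.754]
force: [-1.0, 0.0, -4.9]
grip_width: 0.0087
finger_force: 58.6
```

Emit:
{"method": "move_arm", "body": {"plan": [[[0, 0, 0, 0, 0, 0, -1], [0, 0, 0.3, 0, 0, 0, -1], [0, 0, 0.3, 0, 0, 0, -1], [0, 0, 0.3, 0, 0, 0, -1], [0, 0, 0.3, 0, 0, 0, -1], [0, 0, 0.3, 0, 0, 0, -1], [0, 0, 0.3, 0, 0, 0, -1], [0, 0, 0.2, 0, 0, 0, -1], [0, 0, 0.1, 0, 0, 0, -1], [0, 0, 0, 0, 0, 0, -1]]]}}

```text
clock: 19.7
position: [0.5477, -0.2449, 0.2301]
tool_rot: [-3.141, -0.0, 1.753]
force: [0.2, 0.4, -3.9]
grip_width: 0.0092
finger_force: 58.6
```

Not in contact yet; lowering in small steps.

Emit:
{"method": "move_arm", "body": {"plan": [[[0, 0, 0.1, 0, 0, 0, -1], [0, 0, 0.1, 0, 0, 0, -1], [0, 0, 0.1, 0, 0, 0, -1], [0, 0, 0, 0, 0, 0, -1], [0, 0, 0, 0, 0, 0, -1], [0, 0, 0, 0, 0, 0, -1], [0, 0, 0, 0, 0, 0, -1], [0, 0, 0, 0, 0, 0, -1], [0, 0, 0, 0, 0, 0, -1], [0, 0, 0, 0, 0, 0, -1]]]}}

```text
clock: 20.7
position: [0.5478, -0.2449, 0.2243]
tool_rot: [3.142, 0.0, 1.753]
force: [-0.1, -0.5, -3.6]
grip_width: 0.0093
finger_force: 58.6
```

Emit:
{"method": "move_arm", "body": {"plan": [[[0, 0, 0.05, 0, 0, 0, -1], [0, 0, 0, 0, 0, 0, -1], [0, 0, 0.05, 0, 0, 0, -1], [0, 0, 0, 0, 0, 0, -1], [0, 0, 0, 0, 0, 0, -1], [0, 0, 0, 0, 0, 0, -1], [0, 0, 0, 0, 0, 0, -1], [0, 0, 0, 0, 0, 0, -1], [0, 0, 0, 0, 0, 0, -1], [0, 0, 0, 0, 0, 0, -1]]]}}

```text
clock: 21.7
position: [0.5479, -0.2449, 0.2232]
tool_rot: [3.141, 0.0, 1.753]
force: [-4.2, 3.1, 14.3]
grip_width: 0.0089
finger_force: 61.0
```

Contact with the seat (about +18 N change). I'll ease off slightly, open and settle.

Emit:
{"method": "move_arm", "body": {"plan": [[[0, 0, -0.03, 0, 0, 0, -1], [0, 0, 0, 0, 0, 0, -1], [0, 0, 0, 0, 0, 0, 1], [0, 0, 0, 0, 0, 0, 1], [0, 0, 0, 0, 0, 0, 1], [0, 0, 0, 0, 0, 0, 1], [0, 0, 0, 0, 0, 0, 1], [0, 0, 0, 0, 0, 0, 1], [0, 0, 0, 0, 0, 0, 1], [0, 0, 0, 0, 0, 0, 1]]]}}

```text
clock: 22.7
position: [0.5478, -0.2449, 0.2229]
tool_rot: [3.142, 0.0, 1.753]
force: [0.4, -0.7, 1.1]
grip_width: 0.0854
finger_force: 0.0
```

Emit:
{"method": "move_arm", "body": {"plan": [[[0, 0, -0.3, 0, 0, 0, 1], [0, 0, -0.5, 0, 0, 0, 1], [0, 0, -0.8, 0, 0, 0, 1], [0, 0, -0.8, 0, 0, 0, 1], [0, 0, -0.8, 0, 0, 0, 1], [0, 0, -0.8, 0, 0, 0, 1], [0, 0, -0.8, 0, 0, 0, 1], [0, 0, -0.5, 0, 0, 0, 1], [0, 0, 0, 0, 0, 0, 1], [0, 0, 0, 0, 0, 0, 1]]]}}

```text
clock: 23.7
position: [0.5477, -0.2448, 0.3287]
tool_rot: [-3.142, -0.0, 1.753]
force: [0.9, 0.5, -0.8]
grip_width: 0.0854
finger_force: 0.0
```

Run:
```python
from h import *
np.set_printoptions(precision=4,suppress=True)
s=observe();g=save('w9','wrist');sc=save('scene9','scene');
# pale pinkish basket pixels, in the scene view and in the wrist view
for n,i in(('s',sc['color']),('w',g['color'])):
    I=i.astype(int); m=((I[...,0]-I[...,1]>8)&(I[...,0]>90)&(I[...,2]-I[...,1]>-4)).astype(np.uint8)
    k,l,st,c=cv2.connectedComponentsWithStats(cv2.morphologyEx(m,cv2.MORPH_CLOSE,np.ones((3,3))))
    for j in np.argsort(-st[1:,4])[:4]+1: print(n,st[j],c[j])
G=g['color'].astype(int)
for v in range(90,300,30): print(v,G[v,225:290:3,0])
```

```text
s [  4 226   1   4   4] [  4.  227.5]
w [238 112  29  27 187] [254.7112 125.5294]
w [248 141  14  28 148] [254.7703 154.8986]
w [238 171  12  35 121] [243.1405 188.0413]
w [215 195  21   9  75] [226.4933 198.08  ]
90 [109 109 109 109 109 109 109 109 107 109 112 112 111 111 113 112 110 116
 138 170 173 172]
120 [175 177 178 180 178 115 101 145 144 131 130 132 135 183 181 187 186 182
 180 181 180 150]
150 [198 198 190 191 182 128 131 166 152 131 129 131 141 196 198 198 198 197
 197 196 192 121]
180 [202 202 199 193 195 148 131 172 179 200 204 202 185 201 204 203 203 203
 203 203 193 127]
210 [ 87  88  86  84  85  86  85  87 129 198 202 203 158  88  85  85  84  85
  88  86  85  85]
240 [151 152 163 171 173 172 172 170 159 178 183 187 161 174 175 171 173 175
 173 174 173 170]
270 [172 171 170 173 174 174 170 171 158 173 183 197 175 174 173 175 178 174
 175 171 174 173]
```

Run:
```python
from h import *
np.set_printoptions(precision=4,suppress=True)
s=observe();o=np.load('pics/w9.npy',allow_pickle=True).item()['color'].astype(int)
for _ in range(8): g=grab_frame('wrist')
d=np.abs(g['color'].astype(int)-o)[100:290,190:325];print('motion',d.mean(),d.max())
for v in(140,210):print(g['color'][v,190:325:3,0])
# bar centre at measured columns, z=.247 top of bar
P=[]
for q in((255,112),(255.5,272)):
    a,b=wray(g,s,q);P.append(a+b*(.247-a[2])/b[2])
m=(P[0]+P[1])/2;ex=np.array([.984,.179,0]);h=np.array([.5476,-.2456,0]);print(P,m,'in hook x,y',(m-h)@ex,(m-h)@np.array([-.179,.984,0]),np.linalg.norm(P[0]-P[1]))
```

```text
motion 1.7536712150747238 26
[180 180 183 183 184 191 141  96  97 180 203 202 203 201 190 195 177 129
 134 188 133 132 130 129 174 202 202 202 202 203 203 203 192 127 102  87
  83  89 189 143 128 123 116 125 115]
[149 152 150 150 152 151 176 121  88  84  86  89  86  90  88  84  83  85
  88  86 160 201 202 198 119  85  87  84  87  88  84  84  87  86  85  84
  86 183 179 174 172 174 173 173 172]
[array([ 0.5355, -0.1778,  0.247 ]), array([ 0.5602, -0.31  ,  0.247 ])] [ 0.5478 -0.2439  0.247 ] in hook x,y 0.0005445011917242181 0.0016513296067789901 0.13445839113714225
```

```bash
python3 -c "
from h import *
print(job_done())"
```

```text
the job is handed in; nothing more can be done
None
```

The knob is turned clockwise to its stop and the basket hangs upright, still and square across both prongs (bar about 1 mm along and 2 mm sideways from mid-seat); the job is handed in with the arm clear, but no verdict was returned.

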